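Hold the tag clamp open in its drawer

TASK

Pull the drawer of the low pine cabinet fully open by its wooden knob. Inside it is the tag clamp, a sprung steel jaw: take it by its upright grip, draw it towards the drawer's front until the pin on its left end stands level with the brass index on the drawer's left rim, and keep it there, finishing while still holding it, so that I can lay in fresh tags. Do not let the jaw snap back, and leave the candles, the bottle and the spool where they stand.

Things in the scene. Friction and masses are not known exactly. Their poses are not given: they have to be found in the camera images.
- cabinet: low fixed pine cabinet with one drawer, 175 mm deep (x), 214 wide (y), 85 high, standing on the table; its place and yaw vary. Origin: middle of the lower edge of its front face, on the table; x points into the cabinet, y to the left as seen facing its front, z up. The drawer slides out along -x; its parts turn with the cabinet
- drawer (a joint): how far the drawer is out, m: 0 shut, 0.150 fully open against its stop; it starts 0 to 0.02 out. About 2 N of friction, no spring, stays where it is left. The drawer is open at the top, 172 mm wide inside; its side rims are 57 mm and its front panel (12 mm thick) 76 mm above the table
- drawer_knob (a point): centre of the head of the drawer's turned wooden knob: the head is a cylinder of 28 mm diameter and 18 mm length with its axis along the cabinet's x, 34 mm in front of the drawer's front face and 55 mm above the table; the narrower neck (16 mm) lies behind it. Nothing below it down to the table
- jaw: sprung steel jaw in the drawer: crossbar 14 mm (x) by 160 mm (y), top 28 mm above the table, with an upright grip in its middle and a pin on its left end. Slides 0 to 75 mm towards the drawer's front; a spring pulls it back: 3 N at rest plus 1 N per 10 mm. Under the cabinet while the drawer is shut; 45 mm in front of the cabinet when it is fully open. The origin is not on the jaw: use its points
- jaw_grip (a point): point on the jaw's upright grip, a steel block 30 mm (cabinet x) by 14 mm (cabinet y), whose flat sides rise from the crossbar at 28 mm to 74 mm above the table; this point is in its middle, 58 mm above the table. A block fixed in the drawer, top 30 mm above the table, begins 15 mm behind this point when at rest. Over 60 mm free on either side (y)
- jaw_pin (a point): axis of the upright steel pin, 5 mm diameter, on the left end of the jaw's crossbar, 74 mm to the left of the grip; this point is 61 mm above the table, 1 mm under its top
- index_tip (a point): tip of the brass index, a small clip fixed on the drawer's left rim with a 2.5 mm wide pointer that points inward at the path of the pin; its place along the rim varies, 32 to 58 mm nearer the drawer's front than the pin at rest. 61 mm above the table. Its x axis is the cabinet's x. It rides with the drawer and must not be shifted along the rim
- cloud_top: lumpy cream cloud-shaped candle, about 88x93x55 mm, loose on the rear left of the cabinet's top; a bystander. Origin: centre of its underside
- shell_top: small brown scallop-shell candle, about 50x76x44 mm, loose on the rear right of the cabinet's top; a bystander. Origin: centre of its underside
- pillar_beside: ribbed round pillar candle, about 77 mm wide, 109 mm high, standing loose on the table to the left of the cabinet; a bystander. Origin: centre of its underside
- bottle_beside: amber dropper bottle, 36 mm wide, 105 mm high, standing loose on the table close to the right side of the cabinet; a bystander. Origin: centre of its underside
- shell_left: large cream scallop-shell candle, 72x108x59 mm, loose on the table at the left; a bystander. Origin: centre of its underside
- clover_left: smooth clover-section pillar candle, 63x77x148 mm, standing loose on the table at the left; a bystander. Origin: centre of its underside
- spool_right: spool of wick, 52 mm wide, 36 mm high, loose on the table at the right; a bystander. Origin: centre of its underside

How it is judged:
On the way, in this order (a step that is already met when the one before it is completed fails the run):
1. the drawer is pulled fully open, the jaw still at rest (value of joint drawer above 0.135 m and x of jaw_pin in the frame of index_tip above 0.02 m), for 0.2 s.
2. the jaw's pin is level with the index and the jaw is held by the fingers (x of jaw_pin in the frame of index_tip between -0.006 and 0.006 m and contact force between the fingers and jaw above 2 N), for 0.5 s.
At the end, for the whole second after the job is handed in: Through the last second the drawer is at least 135 mm out, the jaw's pin is within 6 mm of the index along the slide, the jaw is still and the fingers press on it with more than 2 N (all of step 2 and value of joint drawer above 0.135 m and velocity of joint jaw between -0.02 and 0.02 m/s); the arm keeps its last pose, push and grip.
It fails at once if the jaw snaps back (runs back faster than 0.4 m/s) (velocity of joint jaw below -0.4 m/s).
It fails at once if the index is shifted along the rim (out of its 32 to 58 mm range) (value of joint index below 0.028 m or value of joint index above 0.062 m).
It fails at once if a bystander is moved more than 30 mm or tipped (distance of any of cloud_top, shell_top, pillar_beside, bottle_beside, shell_left, clover_left, spool_right from where it was at the start of the episode above 0.03 m or angle between any of cloud_top, shell_top, pillar_beside, bottle_beside, shell_left, clover_left, spool_right's own z axis and vertical above 0.5 rad).
It also fails if it takes over 45 s, if anything falls off the work surface, if the arm or the gripper's body presses on something with over 40 N, if the wrist force passes 120 N, or if a joint passes its speed limit or range.

ROBOT

A 7-joint arm with a two-finger parallel gripper is mounted at the origin on a cart in front of the work surface, level with it; the furniture and walls round the work are solid. World frame = base frame: x ahead of the robot, y to its left, z up, the work surface at z = 0. Lengths are in m, angles in rad, forces in N, time in s.
With the tool pointing down it reaches from about 0.4 to 0.85 m from the base axis. Payload 10.4 kg.
Tool frame: the origin (TCP) lies between the finger pads; the fingertips stand 22 mm ahead of it and the grasp point (between the pads) lies 3 mm ahead of it; z points along the fingers, y is the line along which they close (so a half turn about z gives the same grasp; the last joint's range is limited). The gripper opens to 85 mm and grips with 20 to 120 N. Pads are 22 mm wide; open, the fingers measure 114 mm over their backs; the gripper's body (76 mm by 85 mm) begins 54 mm behind the grasp point. The pads swing forward as they close: fully open they stand 13 mm farther back than shut.
Start: joints at [-1.215, 0.332, -0.065, 1.46, 0.022, 1.35, -0.088], TCP at [0.231, 0.581, 0.253] pointing down, gripper open.
Joint ranges: [-2.6, 2.6], [-0.5, 2.12], [-1.47, 1.34], [0.16, 2.42], [-1.27, 4.41], [0.06, 2.06], [-2.6, 2.6]. Speed limits (rad/s): [2.22, 2.22, 2.79, 2.79, 3.14, 3.14, 3.14].

INTERFACE

Orientations are given as a unit quaternion [x, y, z, w].
In Python, from workcell import manip, camera, ticket, boxes_of, outline_of gives the robot as it stands.
- The arm moves only by the tool carry_out, never from a script. Its argument "deltas" is a list of rows, each a list of 5 numbers: the shift along the tool's x, y, z as a fraction of full scale, then the turn about the tool's z as a fraction of full scale, then the opening, from -1 (shut) to 1 (fully open), so that 0 is half open. In form: [[tx, ty, tz, spin, gripper], ...]. A call has 1 to 20 rows; each row is the pose to reach, as a shift and turn from the pose commanded when the call began, along the tool's axes at that moment; what a row does not reach only later rows make up. Full scale, the value 1, is 150 mm for a shift and 30 degrees for a turn. A row lasts 1/8 s, in which the tool goes at most 62.5 mm and 10.7 degrees, less where a joint would pass 70% of its speed; a pose out of reach is approached as far as the arm can. A call with a number of a shift or a turn outside -1 to 1 is refused whole. A call with a gripper value outside its range is refused whole. The fingers move at their own pace and stop on an object; "force" is the grip in N (left out, the last holds). Time passes only in rows, so rows that repeat a pose let the fingers close. It gives the time, the measured TCP pose, the force, the opening and the grip force at its end, in the units of the state.
- manip.get_obs(): the state, without advancing time (a new reading comes with each control period).
- camera(name): name is "scene" or "top" or "wrist"; returns a dict with "img" (384x512x3 uint8, red, green, blue), "depth" (384x512 float32, m along the optical axis (not along the pixel's ray), 0 where there is no reading), "vertical_fov" (degrees; the focal length in pixels is half the picture's height over the tangent of half this angle, whatever the lens; pixels are square), "cx", "cy" (the principal point, pixels), "k1" (the pictures are not rectified: a ray, as slopes to the right and down, at radius r is drawn at 1 + k1 r^2 times it, then the intrinsics apply), "R" (3x3) and "t" (3): a world point X has camera coordinates R X + t. Camera axes: x right, y down, z forward; pixel columns grow to the right and rows downward; lengths in m; the calibration is good to about 2 mm. A picture is of the moment at which its call begins.
- ticket.hand_in(): hands the job in; it is judged then, once.
Trained networks look in a picture, given as the dict that the camera call returned (one of the last four; its "shot" number tells which), for a name from the list of things; names that differ only in an ending like _2 or _b are one class to them, and where a whole thing is asked for, a point or a joint stands for the part that bears it (a point fixed in the world has none). Each returns a list of dicts, best first, with "conf" (0 to 1); they miss things now and then, are a little off and sometimes report something else, mostly with a low value. They report only what shows in the picture. A call takes as long as a camera call.
- boxes_of(query, picture): "position" ([x, y, z] in m, in world coordinates, good to about 4 mm: the middle of the surface that is visible of it).
- outline_of(query, picture): "region" (384x512 bool, what is visible of it).
The state is a dict: "clock": time; "joint_pos": joint angles; "joint_velocities": joint speeds; "tau": joint torques, N m; "position": TCP position; "ee_rot": TCP orientation; "ft_force": force on the tool from outside, world axes, zero at the start; "torque": the same for the moment, N m; "grip_width": opening from 0.0 (shut) to 1.0 (fully open); "grasp_force": force on a finger pad.
Only numpy, scipy, OpenCV 4.12 (cv2) and the standard library are available. Lean on these libraries where they do the work, as an engineer would, in place of code of your own. Each camera call takes 0.05 s, during which the arm holds its last target. There are 200 camera calls.

## Working session

There is one attempt and no reset: what is moved stays moved. The work goes in short steps, Python scripts to look and compute and a tool call to move; the robot and the scene stay as the last step left them, time stands still between calls to the robot, and variables do not carry over. Pictures are saved under pics/ and viewed, at most 10 in all, crops included, and the job is handed in when it is done.

Besides the shell and the picture viewer there is one more tool, called after ">>>" as name(argument=value, ...), one argument or row to a line, values as JSON. carry_out: Moves the arm, as the interface text tells. Its arguments: {"type":"object","properties":{"deltas":{"type":"array","items":{"type":"array","items":{"type":"number"}}},"force":{"type":"number"}},"required":["deltas"]}

```bash
mkdir -p pics; cat > h.py <<'E'
import numpy as np, cv2
from workcell import manip, camera, ticket, boxes_of, outline_of
from scipy.spatial.transform import Rotation as Rot
def K(p):
    f=p["img"].shape[0]/2/np.tan(np.radians(p["vertical_fov"])/2)
    return np.array([[f,0,p["cx"]],[0,f,p["cy"]],[0,0,1.]]), np.array([p["k1"],0,0,0.])
def ray(p,uv):
    k,d=K(p); n=cv2.undistortPoints(np.array(uv,float).reshape(-1,1,2),k,d)[:,0]
    n=np.c_[n,np.ones(len(n))]; R=np.array(p["R"]); return -R.T@np.array(p["t"]), n@R
def on_z(p,uv,z):
    o,r=ray(p,uv); return o+r*((z-o[2])/r[:,2])[:,None]
def proj(p,X):
    k,d=K(p); return cv2.projectPoints(np.array(X,float).reshape(-1,1,3),cv2.Rodrigues(np.array(p["R"],float))[0],np.array(p["t"],float),k,d)[0][:,0]
def cloud(p,m):
    v,u=np.nonzero(m&(p["depth"]>0)); o,r=ray(p,np.c_[u,v]); return o+r*p["depth"][v,u][:,None]
def save(p,n): cv2.imwrite("pics/"+n,p["img"][:,:,::-1])
E
python3 - <<'E'
from h import *
np.set_printoptions(precision=4,suppress=True)
s=manip.get_obs(); print(s["clock"],s["position"],Rot.from_quat(s["ee_rot"]).as_matrix(),s["grip_width"])
ps={}
for n in("scene","top"):
    p=camera(n); ps[n]=p; 
    for q in["drawer_knob","cabinet","drawer","cloud_top","shell_top","pillar_beside","bottle_beside","shell_left","clover_left","spool_right","index_tip"]:
        b=boxes_of(q,p); print(n,q,[(np.round(x["position"],3),round(x["conf"],2)) for x in b[:2]])
cv2.imwrite("pics/a.png",np.vstack([ps["scene"]["img"][:300],ps["top"]["img"][:300]])[:,:,::-1])
save(ps["top"],"top.png");save(ps["scene"],"scene.png")
p=ps["top"]
o=outline_of("cabinet",p)
if o:
    c=cloud(p,o[0]["region"]); c=c[abs(c[:,2]-.085)<.006]; print(len(c)); r=cv2.minAreaRect(c[:,:2].astype(np.float32)); print(r, cv2.boxPoints(r))
E
```

```text
0.0 [0.231  0.5804 0.2525] [[-0.9291  0.3698 -0.0005]
 [ 0.3698  0.9291 -0.0014]
 [-0.0001 -0.0014 -1.    ]] 1.0007086453206484
scene drawer_knob [(array([0.602, 0.057, 0.057]), 0.97), (array([0.705, 0.205, 0.095]), 0.33)]
scene cabinet [(array([0.658, 0.   , 0.09 ]), 0.74)]
scene drawer [(array([0.608, 0.056, 0.057]), 0.57)]
scene cloud_top [(array([0.725, 0.086, 0.114]), 0.65)]
scene shell_top [(array([ 0.727, -0.02 ,  0.105]), 0.65)]
scene pillar_beside [(array([ 0.437, -0.396,  0.03 ]), 0.68), (array([0.705, 0.207, 0.098]), 0.58)]
scene bottle_beside [(array([ 0.657, -0.093,  0.056]), 0.71)]
scene shell_left [(array([0.576, 0.343, 0.028]), 0.8)]
scene clover_left [(array([0.674, 0.361, 0.086]), 0.91), (array([0.602, 0.055, 0.059]), 0.17)]
scene spool_right [(array([ 0.437, -0.394,  0.031]), 0.96)]
scene index_tip []
top drawer_knob [(array([0.607, 0.067, 0.066]), 0.5), (array([ 0.724, -0.008,  0.11 ]), 0.44)]
top cabinet [(array([0.673, 0.049, 0.083]), 0.87)]
top drawer [(array([0.606, 0.062, 0.063]), 0.59)]
top cloud_top [(array([0.735, 0.099, 0.115]), 0.69)]
top shell_top [(array([ 0.727, -0.009,  0.111]), 0.56)]
top pillar_beside []
top bottle_beside [(array([ 0.659, -0.085,  0.06 ]), 0.55)]
top shell_left [(array([0.579, 0.356, 0.037]), 0.84)]
top clover_left [(array([0.667, 0.363, 0.134]), 0.76)]
top spool_right [(array([ 0.44 , -0.384,  0.035]), 0.62)]
top index_tip [(array([0.61 , 0.063, 0.061]), 0.46), (array([0.71 , 0.205, 0.09 ]), 0.2)]
2850
((0.6999110579490662, 0.0508885383605957), (0.21419519186019897, 0.17645950615406036), 81.94417572021484) [[ 0.5975 -0.0428]
 [ 0.7723 -0.0675]
 [ 0.8023  0.1446]
 [ 0.6276  0.1693]]
```

View pics/top.png

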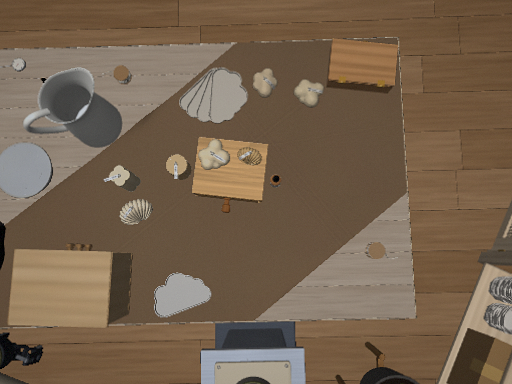

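View pics/scene.png

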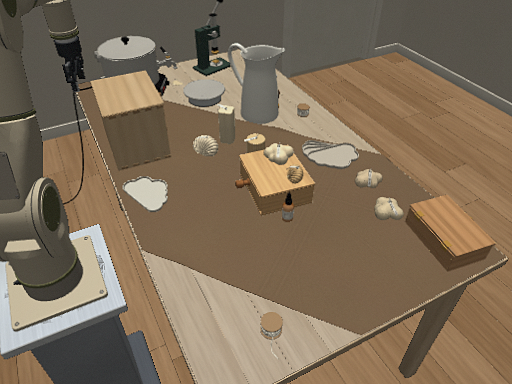

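The top view shows the cabinet around (230,168), its knob at (226,207), pointing toward the robot. The scene view shows the knob at (242,183), and the space in front of the cabinet is clear.

```bash
python3 - <<'E'
from h import *
np.set_printoptions(precision=4,suppress=True)
a=np.array([.6126,.0633,0]);x=np.array([.990,-.140,0]);y=np.array([.14,.99,0])
def cab(c): d=c-a; return np.c_[d@x,d@y,c[:,2]]
for n,box in(("top",(215,240,192,218)),("scene",(228,262,170,195))):
    p=camera(n)
    for o in outline_of("drawer_knob",p)[:1]:
        m=o["region"]; v,u=np.nonzero(m); c=cab(cloud(p,m)); print(n,o["conf"],u.min(),u.max(),v.min(),v.max(),np.percentile(c,[2,25,50,75,98],axis=0))
    cx=cab(on_z(p,[(226,207),(226,200),(226,213)],.069)) if n=="top" else 0
    print(cx)
    u0,u1,v0,v1=box
    if n=="top":
        m=np.zeros((384,512),bool); m[v0:v1,226:228]=1; print(cab(cloud(p,m))[::2])
    cv2.imwrite(f"pics/k_{n}.png",cv2.resize(p["img"][v0-25:v1+25,u0-25:u1+25,::-1],None,fx=6,fy=6,interpolation=cv2.INTER_CUBIC))
    print(proj(p,[a+x*t+np.array([0,0,z]) for t,z in((0,.085),(-.034,.055),(-.043,.055))])-[u0-25,v0-25])
E
```

```text
top 0.6 198 257 194 212 [[-0.0443 -0.0887  0.0206]
 [-0.0275 -0.0101  0.0556]
 [-0.0031 -0.0009  0.0633]
 [-0.      0.01    0.0689]
 [ 0.0007  0.0837  0.0788]]
[[-0.0298 -0.0031  0.069 ]
 [-0.0085 -0.0005  0.069 ]
 [-0.0479 -0.0053  0.069 ]]
[[ 0.0141  0.0012  0.0839]
 [ 0.0106  0.0005  0.0879]
 [ 0.0077  0.0003  0.0863]
 [ 0.0045 -0.0003  0.0881]
 [ 0.002  -0.0002  0.0836]
 [-0.0001  0.0001  0.0752]
 [-0.0026  0.0001  0.0707]
 [-0.0049  0.0003  0.0637]
 [-0.0076  0.0003  0.0605]
 [-0.0112 -0.0006  0.0658]
 [-0.0139 -0.0006  0.0622]
 [-0.0174 -0.0014  0.0668]
 [-0.0202 -0.0015  0.0636]
 [-0.0234 -0.002   0.0658]
 [-0.027  -0.0029  0.0715]
 [-0.0301 -0.0033  0.0725]
 [-0.0328 -0.0034  0.069 ]
 [-0.036  -0.0039  0.0706]
 [-0.0388 -0.0041  0.0683]
 [-0.0418 -0.0044  0.0676]
 [-0.0447 -0.0046  0.0656]
 [-0.0433 -0.0002  0.0071]
 [-0.0459 -0.      0.0001]
 [-0.0494 -0.0008  0.0046]
 [-0.0525 -0.0011  0.0036]
 [-0.0557 -0.0015  0.0039]]
[[35.8048 29.5987]
 [35.1766 41.6876]
 [34.8226 44.59  ]]
0
[[45.6055 29.3388]
 [35.4063 39.0201]
 [32.6674 39.6485]]
```

View pics/k_top.png

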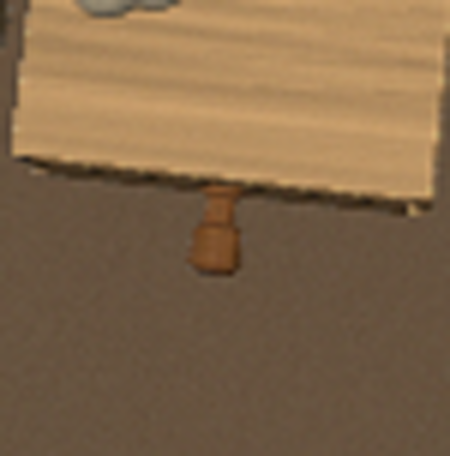

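The crop shows the knob head centred about 36 mm ahead of the cabinet's front, on its midline, so the drawer is almost shut. I'll check the clearance for the start of the path.

```bash
python3 - <<'E'
from h import *
np.set_printoptions(precision=3,suppress=True)
p=camera("top"); print(proj(p,[(.231,.58,.25),(.231,.58,.4),(.577,.068,.055),(0,0,0)]))
for uv in((60,290),(105,255),(105,320),(125,290),(20,350),(80,95),(80,247),(250,375)):
    m=np.zeros((384,512),bool); m[uv[1],uv[0]]=1; print(uv,cloud(p,m))
E
```

```text
[[ 22.04  342.624]
 [-12.444 355.822]
 [225.208 209.316]
 [252.568 400.396]]
(60, 290) [[0.359 0.497 0.227]]
(105, 255) [[0.447 0.379 0.226]]
(105, 320) [[0.278 0.378 0.223]]
(125, 290) [[0.342 0.375 0.055]]
(20, 350) [[0.228 0.544 0.33 ]]
(80, 95) [[0.939 0.505 0.093]]
(80, 247) [[0.473 0.487 0.122]]
(250, 375) [[0.076 0.006 0.011]]
```

>>> carry_out(
  deltas=[
    [0, 0, -0.4, 0, 1],
    [0, 0, -0.8, 0, 1],
    [-0.3, -0.2, -0.8, 0, 1],
    [-0.6, -0.4, -0.8, -0.2, 1],
    [-1, -0.7, -0.8, -0.455, 1],
    [-1, -0.7, -0.8, -0.455, 1],
  ],
)

```text
clock: 2.25
position: [0.3347, 0.424, 0.3742]
ee_rot: [0.073, 0.997, 0.0, 0.001]
ft_force: [0.1, 0.2, -0.1]
grip_width: 0.996
grasp_force: 0.0
```

>>> carry_out(
  deltas=[
    [-0.33, -0.33, 0, 0, 1],
    [-0.66, -0.66, 0, 0, 1],
    [-1, -1, 0, 0, 1],
    [-1, -1, 0, 0, 1],
  ],
)

```text
clock: 2.75
position: [0.4611, 0.2551, 0.3736]
ee_rot: [0.073, 0.997, -0.0, 0.0]
ft_force: [0.2, 0.5, 0.3]
grip_width: 1.007
grasp_force: 0.0
```

>>> carry_out(
  deltas=[
    [-0.3, -0.3, 0.2, 0, 1],
    [-0.6, -0.6, 0.5, 0, 1],
    [-0.93, -0.9, 0.8, 0, 1],
    [-0.93, -1, 1, 0, 1],
    [-0.93, -1, 1, 0, 1],
  ],
)

```text
clock: 3.38
position: [0.5755, 0.087, 0.2197]
ee_rot: [0.073, 0.997, -0.002, -0.002]
ft_force: [-0.5, 0.2, 1.2]
grip_width: 0.999
grasp_force: 0.0
```

```bash
python3 - <<'E'
from h import *
np.set_printoptions(precision=4,suppress=True)
s=manip.get_obs(); print(s["clock"],s["position"]); R=Rot.from_quat(s["ee_rot"]).as_matrix()
p=camera("wrist"); save(p,"w1.png")
for q in["drawer_knob"]:
    print([(np.round(x["position"],4),round(x["conf"],2)) for x in boxes_of(q,p)[:2]])
print(proj(p,[(.577,.0683,.055),(.577,.0683,.069)]))
print(R.T@(np.array([.577,.0683,.058])-s["position"])/.15)
E
```

```text
3.375 [0.5755 0.087  0.2197]
[(array([0.6119, 0.0678, 0.0669]), 0.7)]
[[240.5944 182.3403]
 [239.7182 186.5214]]
[-0.0329 -0.1182  1.0783]
```

View pics/w1.png

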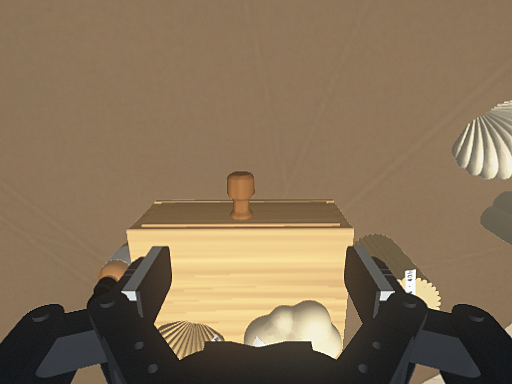

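The wrist view shows the knob head at (240,183), matching the estimate's projection (240.6,182); the front is square to the tool.

>>> carry_out(
  deltas=[
    [-0.03, -0.12, 0.2, 0, 1],
    [-0.03, -0.12, 0.5, 0, 1],
    [-0.03, -0.12, 0.8, 0, 1],
    [-0.03, -0.12, 1, 0, 1],
    [-0.03, -0.12, 1, 0, 1],
  ],
)

```text
clock: 4.1
position: [0.5774, 0.0738, 0.0727]
ee_rot: [0.069, 0.998, 0.0, -0.001]
ft_force: [-0.5, -0.8, 1.1]
grip_width: 1.004
grasp_force: 0.0
```

>>> carry_out(
  deltas=[
    [0, 0, 0.08, 0, 1],
    [0, 0, 0.08, 0, -1],
    [0, 0, 0.08, 0, -1],
    [0, 0, 0.08, 0, -1],
    [0, 0, 0.08, 0, -1],
    [0, 0, 0.08, 0, -1],
  ],
  force=40,
)

```text
clock: 4.85
position: [0.5788, 0.0688, 0.0624]
ee_rot: [0.071, 0.997, -0.001, 0.001]
ft_force: [-2.4, -8.3, 8.1]
grip_width: 0.309
grasp_force: 39.8
```

>>> carry_out(
  deltas=[
    [0.08, 0, 0, 0, -1],
    [0.2, 0, 0, 0, -1],
    [0.35, 0, 0, 0, -1],
    [0.5, 0, 0, 0, -1],
    [0.65, 0, 0, 0, -1],
    [0.8, 0, 0, 0, -1],
    [0.9, 0, 0, 0, -1],
    [0.97, 0, 0, 0, -1],
    [0.98, 0, 0, 0, -1],
    [0.98, 0, 0, 0, -1],
    [0.98, 0, 0, 0, -1],
  ],
)

```text
clock: 6.22
position: [0.4332, 0.0892, 0.0623]
ee_rot: [0.072, 0.997, -0.001, 0.0]
ft_force: [-4.2, -14.2, 15.7]
grip_width: 0.307
grasp_force: 41.9
```

>>> carry_out(
  deltas=[
    [0, 0, 0, 0, 1],
    [0, 0, 0, 0, 1],
    [0, 0, 0, 0, 1],
    [0, 0, 0, 0, 1],
    [0, 0, -0.3, 0, 1],
    [0, 0, -0.6, 0, 1],
    [-0.2, 0, -0.9, 0, 1],
    [-0.2, 0, -1, 0, 1],
    [-0.2, 0, -1, 0, 1],
  ],
)

```text
clock: 7.35
position: [0.4623, 0.0883, 0.2114]
ee_rot: [0.07, 0.998, 0.0, 0.0]
ft_force: [-0.4, 0.1, -1.1]
grip_width: 0.998
grasp_force: 0.0
```

```bash
python3 - <<'E'
from h import *
np.set_printoptions(precision=4,suppress=True)
s=manip.get_obs(); print(s["clock"],s["position"])
a=np.array([.6126,.0633,0]);x=np.array([.990,-.140,0]);y=np.array([.14,.99,0])
for n in("wrist","top"):
    p=camera(n); save(p,n+"2.png")
    for q in["drawer_knob","jaw_grip","jaw_pin","index_tip"]:
        print(n,q,[(np.r_[(np.array(b["position"])-a)@x,(np.array(b["position"])-a)@y,b["position"][2]],round(b["conf"],2)) for b in boxes_of(q,p)[:2]])
    print(proj(p,[a+x*c+y*d+[0,0,z] for c,d,z in((-.186,0,.055),(-.045,0,.058),(-.045,.074,.061))]))
E
```

```text
7.35 [0.4623 0.0883 0.2114]
wrist drawer_knob []
wrist jaw_grip [(array([-0.04  ,  0.0008,  0.0279]), 0.81)]
wrist jaw_pin [(array([-0.0456,  0.0045,  0.0312]), 0.59)]
wrist index_tip [(array([-0.0802,  0.0893,  0.0597]), 0.59)]
[[254.5118 144.5687]
 [255.0224 278.489 ]
 [325.8419 280.1447]]
top drawer_knob [(array([-0.0375,  0.001 ,  0.0255]), 0.71), (array([-0.0473, -0.0166,  0.0159]), 0.7)]
top jaw_grip [(array([-0.0437, -0.0024,  0.026 ]), 0.74), (array([ 0.0694, -0.1416,  0.0576]), 0.69)]
top jaw_pin [(array([-0.0413, -0.0002,  0.0244]), 0.54)]
top index_tip []
[[219.1192 258.2959]
 [224.6709 212.1515]
 [200.6105 209.3519]]
```

View pics/wrist2.png

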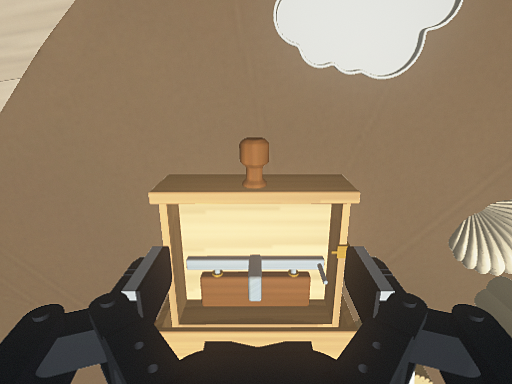

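The drawer is open. The grip shows at (255,278), the pin runs from (321,265) to its top near (325,283), and the brass index is at (341,252). I'll zoom in for the pin and index tips.

```bash
python3 - <<'E'
from h import *
np.set_printoptions(precision=4,suppress=True)
a=np.array([.6126,.0633,0]);x=np.array([.990,-.140,0]);y=np.array([.14,.99,0])
p=camera("wrist"); c=p["img"][235:300,235:355,::-1]; cv2.imwrite("pics/z.png",cv2.resize(c,None,fx=6,fy=6,interpolation=cv2.INTER_CUBIC))
for n,uv,z in(("pin",(325.5,283),.062),("index",(334,253),.061),("grip far-left",(250,300),.074),("grip",(255,278),.074),("front rim in",(255,203),.076)):
    w=on_z(p,[uv],z)[0]-a; print(n,w@x,w@y)
E
```

```text
pin -0.042788024372751206 0.07310084819587993
index -0.0774833545601224 0.0794928327437778
grip far-left -0.031032041929857177 -0.005349822813299388
grip -0.05703110449184731 -0.00017460186264022298
front rim in -0.13691637467307438 0.00013109196054061076
```

View pics/z.png

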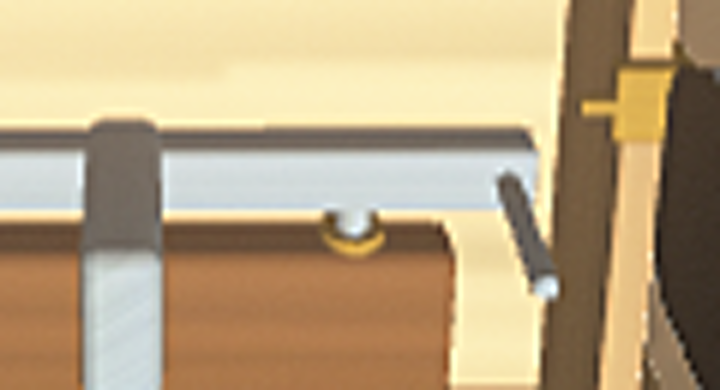

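Pin top (325.8,282.8) and pointer (332,252.8) give about 35 mm of draw, inside the 32–58 range. The grip is centred 43 mm ahead of the cabinet, as expected.

>>> carry_out(
  deltas=[
    [-0.3, -0.02, 0, 0, 1],
    [-0.6, -0.02, 0.1, 0, 1],
    [-0.73, -0.025, 0.4, 0, 1],
    [-0.73, -0.025, 0.65, 0, 1],
    [-0.73, -0.025, 0.65, 0, 1],
    [-0.73, -0.025, 0.65, 0, 1],
  ],
)

```text
clock: 8.65
position: [0.5709, 0.0692, 0.1154]
ee_rot: [0.07, 0.998, 0.0, 0.001]
ft_force: [-0.3, 0.2, 0.7]
grip_width: 0.998
grasp_force: 0.0
```

```bash
python3 - <<'E'
from h import *
np.set_printoptions(precision=4,suppress=True)
s=manip.get_obs(); print(s["position"]); R=Rot.from_quat(s["ee_rot"]).as_matrix()
print(R.T@(np.array([.570,.0693,.061])-s["position"])/.15)
E
```

```text
[0.5709 0.0692 0.1154]
[ 0.0066 -0.0003  0.3624]
```

>>> carry_out(
  deltas=[
    [0.007, 0, 0.2, 0, 1],
    [0.007, 0, 0.36, 0, 1],
    [0.007, 0, 0.36, 0, 1],
    [0.007, 0, 0.36, 0, -1],
    [0.007, 0, 0.36, 0, -1],
    [0.007, 0, 0.36, 0, -1],
    [0.007, 0, 0.36, 0, -1],
    [0.007, 0, 0.36, 0, -1],
    [0.007, 0, 0.36, 0, -1],
    [0.007, 0, 0.36, 0, -1],
  ],
  force=70,
)

```text
clock: 9.9
position: [0.5696, 0.0699, 0.0604]
ee_rot: [0.07, 0.998, 0.001, 0.0]
ft_force: [-1.5, 3.9, 5.7]
grip_width: 0.155
grasp_force: 69.0
```

>>> carry_out(
  deltas=[
    [0.03, 0, 0, 0, -1],
    [0.07, 0, 0, 0, -1],
    [0.11, 0, 0, 0, -1],
    [0.15, 0, 0, 0, -1],
    [0.19, 0, 0, 0, -1],
    [0.22, 0, 0, 0, -1],
    [0.233, 0, 0, 0, -1],
    [0.233, 0, 0, 0, -1],
    [0.233, 0, 0, 0, -1],
  ],
)

```text
clock: 11.02
position: [0.5359, 0.0746, 0.0604]
ee_rot: [0.07, 0.998, 0.001, 0.002]
ft_force: [6.2, 4.5, 0.5]
grip_width: 0.156
grasp_force: 68.3
```

```bash
python3 - <<'E'
from h import *
np.set_printoptions(precision=4,suppress=True)
s=manip.get_obs(); print(s["clock"],s["position"],s["ft_force"],s["grip_width"])
a=np.array([.6126,.0633,0]);x=np.array([.990,-.140,0]);y=np.array([.14,.99,0])
p=camera("wrist"); t=camera("top"); sc=camera("scene")
def crop(p,c,r):
    u,v=proj(p,[a+x*c+y*.076+[0,0,.061]])[0]; u,v=int(u),int(v); u0,v0=max(u-r,0),max(v-r,0); print(u,v,u0,v0)
    return cv2.resize(p["img"][v0:min(v0+2*r,384),u0:u0+2*r,::-1],(390,390),interpolation=cv2.INTER_CUBIC)
cv2.imwrite("pics/chk.png",np.hstack([crop(p,-.078,45),crop(sc,-.078,20)]))
for q in["jaw_pin","index_tip"]:
  for n,pp in(("w",p),("s",sc)):
    print(n,q,[(np.r_[(np.array(b["position"])-a)@x,(np.array(b["position"])-a)@y,b["position"][2]],round(b["conf"],2)) for b in boxes_of(q,pp)[:1]])
E
```

```text
11.025 [0.5359 0.0746 0.0604] [6.2013 4.5203 0.4637] 0.155518911569984
424 274 379 229
218 171 198 151
w jaw_pin [(array([-0.0762,  0.0041,  0.0287]), 0.84)]
s jaw_pin [(array([-0.0763, -0.0141,  0.0317]), 0.42)]
w index_tip [(array([-0.082 ,  0.0888,  0.0616]), 0.57)]
s index_tip []
```

View pics/chk.png

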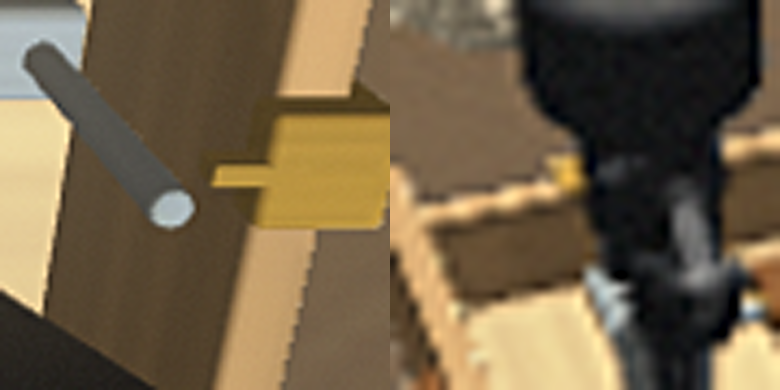

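In the wrist crop, the pin top at (418.7,277.0) sits a little short of the pointer at (428.4,269.6).

```bash
python3 - <<'E'
from h import *
x=np.array([.990,-.140,0]);y=np.array([.14,.99,0])
p=camera("wrist")
w=on_z(p,[(418.7,277)],.062)[0]; i=on_z(p,[(428.4,269.6)],.0615)[0]
print((w-i)@x,(w-i)@y)
E
```

```text
0.00355130153259355 -0.0040643884014512945
```

>>> carry_out(
  deltas=[
    [0.012, 0, 0, 0, -1],
    [0.024, 0, 0, 0, -1],
    [0.024, 0, 0, 0, -1],
    [0.024, 0, 0, 0, -1],
    [0.024, 0, 0, 0, -1],
    [0.024, 0, 0, 0, -1],
    [0.024, 0, 0, 0, -1],
    [0.024, 0, 0, 0, -1],
  ],
)

```text
clock: 12.42
position: [0.5324, 0.0751, 0.0604]
ee_rot: [0.07, 0.998, 0.001, 0.002]
ft_force: [5.9, 3.5, 1.0]
grip_width: 0.156
grasp_force: 68.3
```

```bash
python3 - <<'E'
from h import *
p=camera("wrist"); t=camera("top"); 
cv2.imwrite("pics/fin.png",np.hstack([cv2.resize(p["img"][229:319,379:469,::-1],(390,390),interpolation=cv2.INTER_CUBIC),cv2.resize(t["img"][130:280,150:300,::-1],(390,390))]))
E
```

```text
(no output)
```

View pics/fin.png

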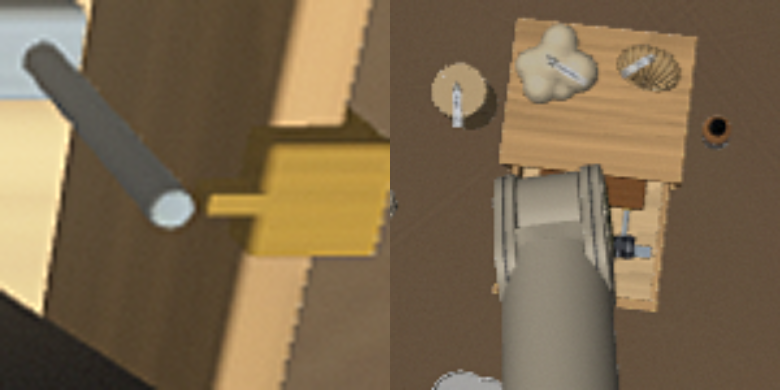

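The pin top (172,208 in the crop) is now level with the pointer (208,205), the drawer is open and the bystanders are undisturbed.

```bash
python3 -c "
from workcell import ticket; print(ticket.hand_in())"
```

```text
the job is handed in; nothing more can be done
None
```

I pulled the drawer open about 147 mm and drew the jaw forward until its pin was level with the brass index; I handed the job in with the gripper still holding the jaw at about 68 N, the jaw not snapped back, and the candles and bottle in view standing where they were (the spool was well away from every move).

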